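# Move the tape roll to the spare fold-down hook and clip the emptied one flat

## Robot

A 6-joint arm with a two-finger parallel gripper is mounted at the origin on the work surface; the furniture and walls round the work are solid. World frame = base frame: x ahead of the robot, y to its left, z up, the work surface at z = 0. Lengths are in m, angles in rad, forces in N, time in s.
With the tool pointing down it reaches from about 0.35 to 0.975 m from the base axis. Payload 4.9 kg.
Tool frame: the origin (TCP) lies between the finger pads; the fingertips stand 25 mm ahead of it and the grasp point (between the pads) lies 6 mm ahead of it; z points along the fingers, y is the line along which they close (so a half turn about z gives the same grasp; the last joint's range is limited). The gripper opens to 85 mm and grips with 20 to 120 N. Pads are 22 mm wide; open, the fingers measure 114 mm over their backs; the gripper's body (76 mm by 85 mm) begins 54 mm behind the grasp point. The pads swing forward as they close: fully open they stand 13 mm farther back than shut.
Start: joints at [-1.323, 0.053, 1.613, -0, 1.476, -0.119], TCP at [0.224, -0.583, 0.256] pointing down, gripper open.
Joint ranges: [-3.01, 3.01], [-1.01, 2.22], [0.06, 2.58], [-1.02, 4.17], [0.09, 2.62], [-3.14, 3.14]. Speed limits (rad/s): [2.57, 2.57, 3.14, 3.14, 3.14, 3.14].

## Interface

Orientations are given as a unit quaternion [w, x, y, z].
In Python, from plant import manip gives the robot as it stands.
- The arm moves only by the shell command python3 -m inch 'ROWS'. ROWS is JSON, a list of rows, each a list of 3 entries, a list of its own where there are three numbers: the shift along the tool's x, y, z in m, then the turn, a rotation vector about the tool's x, y, z in rad, then the opening, from 0 (shut) to 1 (fully open). A call has 1 to 8 rows; each row shifts and turns the commanded pose from where the row before left it, along the tool's axes as they then stand; what a row does not reach is not made up. A row lasts 1/10 s, in which the tool goes at most 50 mm and 8.59 degrees, less where a joint would pass 70% of its speed; a pose out of reach is approached as far as the arm can. A call with a gripper value outside its range is refused whole. The fingers move at their own pace and stop on an object; the grip force is fixed at half the most. Time passes only in rows, so rows that do not move let the fingers close. It gives the time, the measured TCP pose, the force, the opening and the grip force at its end, in the units of the state.
- manip.state(): the state, without advancing time (a new reading comes with each control period).
- manip.grab_frame(name): name is "scene" or "top" or "wrist"; returns (picture, depth): 384x512x3 uint8, red, green, blue; 384x512 float32, m along the optical axis (not along the pixel's ray), 0 where there is no reading.
- manip.camera_params(name): a dict with "camera_matrix" (3x3 intrinsics, pixels), "k1" (the pictures are not rectified: a ray, as slopes to the right and down, at radius r is drawn at 1 + k1 r^2 times it, then the intrinsics apply), "rvec" (rotation vector, rad) and "tvec" (3), from world to camera coordinates, as OpenCV has them. Camera axes: x right, y down, z forward; pixel columns grow to the right and rows downward; lengths in m; the calibration is good to about 2 mm. A picture is of the moment at which its call begins: read the wrist's pose just before it. camera_params takes no time and is no camera call; for the wrist camera it gives the pose at the moment of the call.
- manip.job_done(): hands the job in; it is judged then, once.
Trained networks look in the newest picture that a camera, given by its name, has taken for a name from the list of things; names that differ only in an ending like _2 or _b are one class to them, and where a whole thing is asked for, a point or a joint stands for the part that bears it (a point fixed in the world has none). Each returns a list of dicts, best first, with "score" (0 to 1); they miss things now and then, are a little off and sometimes report something else, mostly with a low value. They report only what shows in the picture. A call takes as long as a camera call. They do not tell look-alikes from the thing itself.
- manip.look_for(camera, label): "point" ([x, y, z] in m, in world coordinates, good to about 4 mm: the middle of the surface that is visible of it).
The state is a dict: "time": time; "joint_pos": joint angles; "joint_vel": joint speeds; "joint_efforts": joint torques, N m; "tool_pos": TCP position; "tool_rot": TCP orientation; "contact_force": force on the tool from outside, world axes, zero at the start; "ft_torque": the same for the moment, N m; "gripper_width": opening from 0.0 (shut) to 1.0 (fully open); "grasp_force": force on a finger pad.
Only numpy, scipy, OpenCV 4.12 (cv2) and the standard library are available. Lean on these libraries where they do the work, as an engineer would, in place of code of your own. Each camera call takes 0.05 s, during which the arm holds its last target. There are 200 camera calls.

## Task

The hook that carries the yellow tape roll has to be cleared out of the way: draw the spare red hook out of its clip and fold it right down onto its rest, hang the tape roll on it, then fold the emptied hook up and press it fully home in its own spring clip, so that it stays there by itself. The hinges and clips are light, so feel for the stops and never press the end of a hook with more than about 15 N once it is stopped; do not drop the roll, and leave the tools lying on the bench where they are.

Things in the scene. Friction and masses are not known exactly. Their poses are not given: they have to be found in the camera images.
- board: Plywood tool board, 340 mm wide, 18 thick, 200 high (all lengths in mm), upright in two steel feet, fixed. Origin: centre of its underside; x points away from the robot, square to the board, y to the left along it, z up; front face at x = -9. Two alike fold-down hooks on the front face at y = +90 and -90 (which one carries the roll changes); fixed scissors hang between them, standing out 16.
- loaded_hinge (a point): On the hinge axis of the hook that carries the roll at the start; 16 in front of the board's face, 150 above the bench, 50 below the board's top edge; axes as the board's (y is the hinge axis).
- spare_hinge (a point): The same point of the spare hook, which starts folded up; axes as the board's. Mind a fixed, long black blade that leans up out of a white jig on the bench between the robot and the right end of the board: its tip is 400 ahead of the robot's base, 30 to its left, 335 high. The hooks all lie to the left of it; keep the arm there, too.
- loaded_end (a point): Bar end of the hook that starts with the roll, on the bar's axis, 110 from the hinge axis. Both hooks: red round bar, 10 thick, bent square at the end into a nose whose tip is 24 off the bar's axis: up when the bar is lowered, back over the board when folded. Pinch the end from above, fingers closing parallel to the board, and lead it in an arc round the hinge; it turns between the fingers.
- spare_end (a point): The same point of the spare hook. Folded, the bar stands upright, its last 60 free above the board's top edge. It takes 3 to 6 N here to draw it out of its clip.
- spare_hook (a joint): Spare hook's angle, rad: 0 at the start, upright in its clip; 1.57 to 1.61 when lowered, level, on its rest: a steel tongue with a rubber dot under the bar, reaching 48 out from the board. Pressing its end down with over 20 N is too much (80 N on the rest). Hinge friction (0.4 N at the end) holds either bar wherever it is left between the clip and the rest.
- loaded_hook (a joint): Angle of the hook with the roll, rad: 1.57 to 1.61 lowered, falling as it is folded up, 0 upright. Its clip is set by hand up to 4.2 in or out, so the bar is home anywhere from -0.12 to 0.12 and this must be felt. The rollers touch the bar about 0.2 before home, then resist with 5 to 7 N at its end; they draw it in only over the end's last 3 to 4 mm. Let go sooner, it is thrown out 0.1 or more.
- loaded_plate: Steel plate of that hook on the board, 38 wide, top 48 above the hinge. Origin on the board's face at hinge height. The clip, 35 above the hinge: two sprung white rollers that take the bar between them, a black rubber buffer behind that stops it. 11 to 15 N against the bar's end, square to the board, seats it on the buffer; over 20 N there is too much (65 N on the buffer).
- tape_roll: Yellow tape roll, loose, 104 outside, 77 hole, 24 wide, 85 to 170 g. Origin at its centre, x its axis, along the bar. It starts hung by its hole on the lowered bar, its middle 66 to 74 off the board's face, its centre 33.5 below the bar's axis. Grip it from above across its 24 width at the top of the rim (13.5 deep, bar right below); raise it 30 to clear the nose and draw it off along the bar.
- driver_red: Screwdriver, dark handle, 205 long, 28 thick, loose on the bench in front of the board; bystander. Origin: centre of its underside.
- sanding_block: Brown sanding block, 60 x 112 x 33, loose on the bench to the right; bystander. Origin: centre of its underside.
- marker: Purple and white marker, 134 long, 17 thick, loose on the bench in front of the board; bystander. Origin: centre of its underside.
Not all that is in view belongs to the job. Leave any pink look-alike of the tape_roll alone.

How it is judged:
On the way, in this order (a step that is already met when the one before it is completed fails the run):
1. the spare hook is folded down onto its rest (over 1.52 rad) (value of joint spare_hook above 1.52 rad), for 0.2 s.
2. the tape roll hangs on the lowered spare hook and the fingers have let go of it (contact force between tape_roll and spare_hook above 0.4 N and contact force between the fingers and tape_roll below 0.05 N and x of tape_roll in the frame of spare_hinge between -0.1 and -0.03 m and z of tape_roll in the frame of spare_hinge between -0.05 and -0.02 m and value of joint spare_hook above 1.52 rad), for 0.3 s.
At the end, for the whole second after the job is handed in: The emptied hook rests by itself against the buffer in its clip (over 0.5 N, below 0.16 rad); the spare hook is lowered (over 1.52 rad) and carries the released roll (over 0.4 N), still, its centre 30 to 100 mm out from the hinge axis and 20 to 50 mm below it (all of step 2 and value of joint loaded_hook below 0.16 rad and contact force between loaded_clip_c0 and loaded_hook above 0.5 N and linear speed of tape_roll below 0.03 m/s); the robot touches nothing.
It fails at once if the emptied hook is pressed against the buffer in its clip with over 65 N, which is 20 N at the bar's end (contact force between loaded_clip_c0 and loaded_hook above 65 N).
It fails at once if the spare hook is pressed onto its rest with over 80 N, which is 20 N at the bar's end (contact force between spare_plate_c0 and spare_hook above 80 N).
It fails at once if the tape roll is dropped (its centre under 80 mm above the bench) (height (world z) of tape_roll below 0.08 m).
It fails at once if the screwdriver, the sanding block or the marker is shifted by over 20 mm (distance of any of driver_red, sanding_block, marker from where it was at the start of the episode above 0.02 m).
It also fails if it takes over 69 s, if anything falls off the work surface, if the arm or the gripper's body presses on something with over 40 N, if the wrist force passes 120 N, or if a joint passes its speed limit or range.

## Working session

There is one attempt and no reset: what is moved stays moved. The work goes in short steps, Python scripts to look and compute and a shell command to move; the robot and the scene stay as the last step left them, time stands still between calls to the robot, and variables do not carry over. Pictures are saved under pics/ and viewed, at most 10 in all, crops included, and the job is handed in when it is done.

```bash
mkdir -p pics; ls; cat > h.py <<'E'
import numpy as np, cv2
from plant import manip
from scipy.spatial.transform import Rotation as R
def st():
    s=manip.state(); return s
def rot(s):
    w,x,y,z=s["tool_rot"]; return R.from_quat([x,y,z,w])
def P(a): return np.round(np.array(a,float),4).tolist()
def world(cam,p,u,v,d):
    K=np.array(p["camera_matrix"]);k=p["k1"]
    xd=np.array([(u-K[0,2])/K[0,0],(v-K[1,2])/K[1,1]]);x=xd.copy()
    for _ in range(20): x=xd/(1+k*(x@x))
    Rm=cv2.Rodrigues(np.array(p["rvec"],float))[0]
    return Rm.T@(np.array([x[0]*d,x[1]*d,d])-np.array(p["tvec"],float).ravel())
def pix(p,X):
    K=np.array(p["camera_matrix"]);Rm=cv2.Rodrigues(np.array(p["rvec"],float))[0]
    c=Rm@np.array(X)+np.array(p["tvec"],float).ravel();x=c[:2]/c[2];x=x*(1+p["k1"]*(x@x))
    return K[0,0]*x[0]+K[0,2],K[1,1]*x[1]+K[1,2]
E
python3 - <<'E'
from h import *
s=st();print({k:P(v) for k,v in s.items()})
print(rot(s).as_matrix().round(3).tolist())
for c in ["scene","top"]:
    im,d=manip.grab_frame(c);cv2.imwrite(f"pics/{c}0.png",im[:,:,::-1]);np.save(c+"_d.npy",d);np.save(c+"_i.npy",im)
    for n in ["board","loaded_hinge","spare_hinge","loaded_end","spare_end","loaded_plate","tape_roll"]:
        r=manip.look_for(c,n);print(c,n,[(P(q["point"]),round(q["score"],2),[round(t) for t in pix(manip.camera_params(c),q["point"])]) for q in r[:4]])
E
```

```text
pics
{'time': 0.0, 'joint_pos': [-1.323, 0.0534, 1.6143, -0.0, 1.476, -0.119], 'joint_vel': [-0.0001, -0.001, -0.0009, 0.0007, -0.0017, 0.0004], 'joint_efforts': [0.0001, -39.3682, -37.0174, -0.0001, 0.007, 0.0], 'tool_pos': [0.224, -0.5829, 0.2551], 'tool_rot': [-0.001, 0.9832, 0.1824, -0.0001], 'contact_force': [0.3714, -0.3505, -0.5972], 'ft_torque': [-0.0291, 0.0421, 0.0524], 'grasp_force': 0.0, 'gripper_width': 0.9992}
[[0.933, 0.359, -0.001], [0.359, -0.933, 0.002], [0.0, -0.002, -1.0]]
scene board [([0.6307, 0.1827, 0.1077], 0.67, [205, 218])]
scene loaded_hinge [([0.6628, 0.0605, 0.1556], 0.81, [237, 190]), ([0.574, 0.0356, 0.153], 0.64, [258, 201])]
scene spare_hinge [([0.5981, 0.2343, 0.1654], 0.9, [191, 211])]
scene loaded_end [([0.4522, 0.396, 0.0218], 0.61, [157, 300]), ([0.5752, 0.0328, 0.1544], 0.49, [258, 200]), ([0.6609, 0.057, 0.1548], 0.18, [238, 190])]
scene spare_end [([0.5949, 0.2301, 0.2146], 0.55, [191, 196])]
scene loaded_plate [([0.6643, 0.059, 0.1583], 0.67, [237, 188])]
scene tape_roll [([0.3979, -0.258, 0.0856], 0.6, [372, 222]), ([0.5989, 0.0535, 0.1247], 0.57, [248, 207]), ([0.5081, -0.059, 0.0298], 0.49, [296, 238])]
top board [([0.6456, 0.1505, 0.134], 0.92, [225, 160])]
top loaded_hinge [([0.6452, 0.0554, 0.1549], 0.58, [254, 157])]
top spare_hinge [([0.5975, 0.2267, 0.177], 0.68, [201, 171])]
top loaded_end [([0.5893, 0.0406, 0.1511], 0.63, [259, 174]), ([0.5947, 0.2342, 0.2408], 0.25, [196, 166])]
top spare_end [([0.5992, 0.2297, 0.2356], 0.5, [198, 165])]
top loaded_plate [([0.6489, 0.0475, 0.1501], 0.67, [256, 156])]
top tape_roll [([0.4288, -0.2615, 0.0826], 0.63, [352, 222]), ([0.6001, 0.0382, 0.1556], 0.48, [260, 170])]
```

```bash
python3 - <<'E'
from h import *
a=np.load("scene_i.npy");b=np.load("top_i.npy")
o=np.vstack([cv2.resize(a[120:330,80:420],(800,494))[:494]])
A=cv2.resize(a[140:300,120:320],(400,320),interpolation=cv2.INTER_CUBIC);B=cv2.resize(b[100:260,170:370],(400,320),interpolation=cv2.INTER_CUBIC)
C=cv2.resize(a,(400,280));D=cv2.resize(b,(400,280))
cv2.imwrite("pics/c1.png",np.vstack([np.hstack([A,B]),np.hstack([C,D])])[:,:,::-1])
# board face/top line from depth in both views
for c,im in (("scene",a),("top",b)):
    d=np.load(c+"_d.npy");p=manip.camera_params(c)
    pts=[];
    for v in range(384):
        for u in range(512):
            if d[v,u]>0: pts.append(np.r_[world(c,p,u,v,d[v,u]),im[v,u]])
    np.save(c+"_p.npy",np.array(pts))
    pts=np.array(pts);m=(pts[:,0]>.5)&(pts[:,0]<.75)&(abs(pts[:,1]-.15)<.2)
    q=pts[m]
    t=q[(abs(q[:,2]-.2)<.006)]
    (cx,cy),(w,h),an=cv2.minAreaRect(t[:,:2].astype(np.float32));print(c,len(t),cx,cy,w,h,an)
    red=q[(q[:,3]>120)&(q[:,4]<70)&(q[:,5]<70)]
    for lo,hi in ((-.05,.12),(.17,.33)):
        r=red[(red[:,1]>lo)&(red[:,1]<hi)]
        print(c,"red",len(r),r[:,:3].min(0) if len(r) else 0,r[:,:3].max(0) if len(r) else 0, r[:,:3].mean(0) if len(r) else 0)
E
```

```text
scene 486 0.6448134183883667 0.15030822157859802 0.04348377138376236 0.3403984010219574 20.562036514282227
scene red 6 [0.54783869 0.02614672 0.1482201 ] [0.58603826 0.03802395 0.15825656] [0.56883983 0.03318953 0.15212139]
scene red 5 [0.59304666 0.22902041 0.24159181] [0.59693264 0.23120514 0.26023959] [0.59560829 0.22997509 0.25039132]
top 583 0.6391134262084961 0.14578400552272797 0.0414113886654377 0.33948761224746704 18.513731002807617
top red 156 [ 0.55204639 -0.04956893  0.03844257] [0.74984681 0.05476971 0.17582391] [ 0.69409437 -0.01514278  0.08410334]
top red 7 [0.59796302 0.22808873 0.25808362] [0.6161305  0.23477431 0.26579997] [0.60889877 0.23158162 0.26307554]
```

View pics/c1.png

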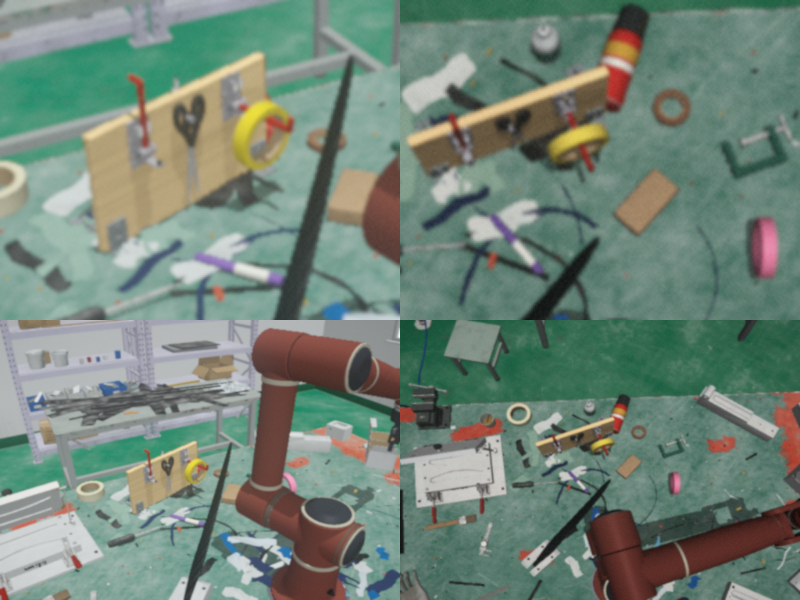

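The pictures show the loaded hook with the yellow roll on the board's right (scene ≈ (248,207)) and the spare folded up on the left (≈ (191,196)). The pink ring at top ≈ (352,222) is the look-alike, lying on the bench, so I'll leave it alone. The black blade leans in front. Next I'll work out the blade and arm geometry from the clouds I already have.

```bash
python3 - <<'E'
from h import *
j=-1.323;f=np.array([np.cos(j),np.sin(j)]);l=np.array([-np.sin(j),np.cos(j)])
for c in ("scene","top"):
    q=np.load(c+"_p.npy")
    # blade: dark pts along line toward tip
    m=(q[:,3:].max(1)<50)&(q[:,2]>.08)&(q[:,2]<.36)&(q[:,0]>.15)&(q[:,0]<.45)&(abs(q[:,1]-.12)<.25)
    b=q[m];print(c,"blade",len(b))
    for z in np.arange(.05,.36,.04):
        s=b[abs(b[:,2]-z)<.02]
        if len(s):print(round(z,2),P(np.median(s[:,:3],0)),P(np.ptp(s[:,:2],axis=0)))
    R_=q[(q[:,3]>1.5*q[:,4])&(q[:,3]<170)&(q[:,2]>.05)&(q[:,2]<1.2)]
    r=R_[:,:2]@f;la=R_[:,:2]@l
    for a in np.arange(-.2,.8,.05):
        k=(abs(r-a)<.025)&(abs(la)<.4)
        if k.sum()>5:print(round(a,2),k.sum(),"lat",P(np.percentile(la[k],[3,97])),"z",P(np.percentile(R_[k,2],[3,97])))
p=manip.camera_params("wrist");Rm=cv2.Rodrigues(np.array(p["rvec"],float))[0]
s=st();C=-Rm.T@np.array(p["tvec"]).ravel();print("wristcam in tool",P(rot(s).inv().apply(C-s["tool_pos"])),P(rot(s).inv().as_matrix()@Rm.T))
E
```

```text
scene blade 0
-0.05 12210 lat [-0.0577, 0.2122] z [0.0688, 0.6868]
-0.0 7019 lat [-0.0632, 0.2083] z [0.1289, 0.7166]
0.05 14 lat [-0.0406, 0.1515] z [0.1457, 0.7167]
0.1 34 lat [0.0235, 0.0304] z [0.6059, 0.6385]
0.15 201 lat [0.0241, 0.0355] z [0.5948, 0.6547]
0.2 362 lat [0.0241, 0.0455] z [0.5671, 0.6448]
0.25 365 lat [0.0239, 0.0448] z [0.5541, 0.6354]
0.3 308 lat [0.0239, 0.0442] z [0.5385, 0.6191]
0.35 183 lat [0.0243, 0.3591] z [0.0943, 0.6029]
0.4 37 lat [0.0304, 0.0558] z [0.5046, 0.5973]
0.6 17 lat [0.0834, 0.1177] z [0.4356, 0.5548]
top blade 1060
0.09 [0.171, 0.2739, 0.0985] [0.0621, 0.0544]
0.13 [0.1876, 0.2454, 0.1326] [0.1029, 0.0766]
0.17 [0.217, 0.2065, 0.1683] [0.1314, 0.0912]
0.21 [0.2513, 0.1647, 0.2102] [0.1326, 0.0947]
0.25 [0.2977, 0.1194, 0.2496] [0.1578, 0.0993]
0.29 [0.3261, 0.0844, 0.2886] [0.2445, 0.082]
0.33 [0.3707, 0.0453, 0.323] [0.0659, 0.0421]
-0.05 752 lat [0.0433, 0.2296] z [0.2582, 0.6911]
-0.0 3114 lat [0.0284, 0.2309] z [0.691, 0.722]
0.05 3047 lat [0.0192, 0.2296] z [0.6929, 0.7221]
0.1 1235 lat [0.0323, 0.1207] z [0.6648, 0.6996]
0.15 891 lat [0.0322, 0.1188] z [0.6507, 0.6842]
0.2 1064 lat [0.032, 0.1191] z [0.6314, 0.6688]
0.25 1020 lat [0.0322, 0.1188] z [0.6173, 0.6528]
0.3 981 lat [0.0323, 0.12] z [0.6017, 0.638]
0.35 958 lat [0.0333, 0.3143] z [0.0786, 0.6226]
0.4 827 lat [0.0344, 0.1185] z [0.5713, 0.6067]
0.45 773 lat [0.0319, 0.1188] z [0.537, 0.5898]
0.5 956 lat [0.0231, 0.1273] z [0.5448, 0.5705]
0.55 175 lat [0.0319, 0.1309] z [0.5122, 0.5618]
0.6 296 lat [0.0524, 0.1308] z [0.3999, 0.5172]
wristcam in tool [0.0813, 0.0005, -0.1164] [[-0.0004, -0.949, -0.3154], [1.0, -0.0001, -0.0007], [0.0007, -0.3154, 0.949]]
```

```bash
python3 -m inch '[[[0,0,-0.045],[0,0,0],1],[[0.01,0,-0.045],[0,0,0],1],[[0.036,-0.017,-0.025],[0,0,0],1],[[0.044,-0.02,-0.01],[0,0,0],1],[[0.044,-0.02,-0.01],[0,0,0],1],[[0.044,-0.02,-0.01],[0,0,0],1],[[0.044,-0.02,-0.01],[0,0,0],1],[[0.044,-0.02,-0.01],[0,0,0],1]]'; python3 -m inch '[[[0.044,-0.02,-0.01],[0,0,0],1],[[0.044,-0.02,-0.01],[0,0,0],1],[[0.044,-0.02,-0.01],[0,0,0],1],[[0.044,-0.02,-0.01],[0,0,0],1],[[0.044,-0.02,0],[0,0,0],1],[[0.03,-0.035,0],[0,0,0],1],[[0.017,-0.044,0],[0,0,0],1],[[0.017,-0.044,0],[0,0,0],1]]'
```

```text
time: 1.6
tool_pos: [0.4315, -0.3772, 0.422]
tool_rot: [0.0, 0.983, 0.182, 0.0]
contact_force: [1.1, 0.4, 0.2]
gripper_width: 1.001
grasp_force: 0.0
time: 2.4
tool_pos: [0.6159, -0.0669, 0.4608]
tool_rot: [-0.0, 0.983, 0.182, -0.0]
contact_force: [-0.6, -0.0, -0.1]
gripper_width: 0.999
grasp_force: 0.0
```

```bash
python3 - <<'E'
from h import *
s=st();print(s["time"],P(s["tool_pos"]),P(s["tool_rot"]),P(s["joint_pos"]))
E
```

```text
2.4 [0.6159, -0.0669, 0.4608] [-0.0002, 0.9832, 0.1824, -0.0003] [-0.2283, 0.0, 1.3326, 0.0001, 1.8097, 0.9757]
```

```bash
python3 -m inch '[[[0.005,-0.045,0],[0,0,0],1],[[0.0,-0.045,0],[0,0,0],1],[[0,0,0],[0,0,0],1],[[0,0,0],[0,0,0],1]]'; python3 - <<'E'
from h import *
p=manip.camera_params("wrist");im,d=manip.grab_frame("wrist");np.save("w1_i.npy",im);np.save("w1_d.npy",d)
cv2.imwrite("pics/w1.png",im[:,:,::-1])
s=st();print(P(s["tool_pos"]))
q=np.array([np.r_[world("w",p,u,v,d[v,u]),im[v,u],u,v] for v in range(384) for u in range(512) if d[v,u]>0]);np.save("w1_p.npy",q)
for n in ["loaded_hinge","loaded_end","loaded_plate","tape_roll","spare_end","spare_hinge"]:
    r=manip.look_for("wrist",n);print(n,[(P(x["point"]),round(x["score"],2)) for x in r[:3]])
t=q[(abs(q[:,2]-.2)<.005)&(q[:,0]>.5)]
print(len(t),cv2.minAreaRect(t[:,:2].astype(np.float32)),t[:,:2].min(0),t[:,:2].max(0))
y=q[(q[:,3]>150)&(q[:,4]>130)&(q[:,5]<90)&(q[:,2]>.12)]
print("yellow",len(y),P(np.median(y[:,:3],0)),P(y[:,:3].min(0)),P(y[:,:3].max(0)))
r=q[(q[:,3]>120)&(q[:,4]<80)&(q[:,5]<80)&(q[:,2]>.1)]
print("red",len(r),P(r[:,:3].min(0)),P(r[:,:3].max(0)))
E
```

```text
time: 2.8
tool_pos: [0.5878, 0.0178, 0.4618]
tool_rot: [0.0, 0.983, 0.183, 0.0]
contact_force: [-0.1, -0.7, 0.0]
gripper_width: 0.999
grasp_force: 0.0
[0.5881, 0.0169, 0.4614]
loaded_hinge [([0.6401, 0.0505, 0.155], 0.94)]
loaded_end [([0.6179, 0.0453, 0.1523], 0.86)]
loaded_plate [([0.6098, 0.0376, 0.1582], 0.69), ([0.6006, 0.2275, 0.1997], 0.66)]
tape_roll [([0.6103, 0.0378, 0.1573], 0.9), ([0.4697, -0.2543, 0.0497], 0.76), ([0.6598, 0.1318, 0.2025], 0.42)]
spare_end [([0.6003, 0.2288, 0.2549], 0.73)]
spare_hinge [([0.6042, 0.2271, 0.1981], 0.88), ([0.606, 0.2225, 0.2498], 0.25)]
6075 ((0.6427339911460876, 0.14511863887310028), (0.038673654198646545, 0.33352547883987427), 18.4820556640625) [ 0.59192618 -0.01164178] [0.71277442 0.3066913 ]
yellow 1565 [0.6183, 0.0542, 0.1664] [0.5825, -0.0072, 0.1324] [0.6962, 0.2959, 0.2013]
red 352 [0.5693, -0.0097, 0.1488] [0.7054, 0.2375, 0.2658]
```

View pics/w1.png

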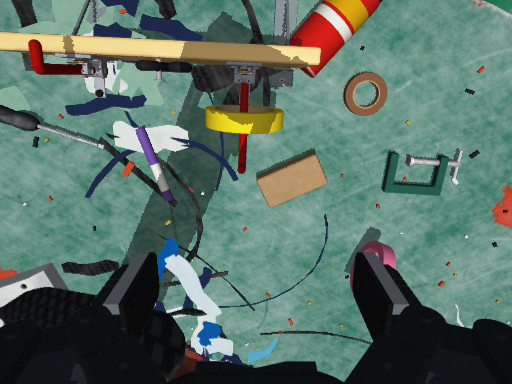

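The wrist view shows the loaded red bar running from (244,80) to (242,172) with the yellow roll around (244,120). The spare hook stands folded at (40,60), and the screwdriver, marker and block lie on the bench. Next I'll fit the poses.

```bash
cat > fit.py <<'E'
from h import *
q=np.load("w1_p.npy")
R0=q[(q[:,3]>1.9*q[:,4])&(q[:,3]>1.9*q[:,5])&(q[:,3]>80)]
t=q[(abs(q[:,2]-.2)<.004)&(q[:,0]>.5)&(q[:,6]<330)&(q[:,7]<75)&(q[:,3]>1.25*q[:,5])]
c=t[:,:2].mean(0);
mu,V=np.linalg.eigh(np.cov(t[:,:2].T));print("pca yaw of bx",np.degrees(np.arctan2(V[1,0],V[0,0])))
(cx,cy),wh,an=cv2.minAreaRect(t[:,:2].astype(np.float32));print(cx,cy,wh,an,np.median(t[:,2]))
b=R0[(R0[:,6]>225)&(R0[:,6]<262)&(R0[:,7]>80)&(R0[:,7]<180)&(R0[:,2]>.13)]
print("bar",len(b),P(b[:,:3].min(0)),P(b[:,:3].max(0)))
vx,vy,x0,y0=cv2.fitLine(b[:,:2].astype(np.float32),cv2.DIST_L1,0,.01,.01).ravel();print("bar dir deg",np.degrees(np.arctan2(vy,vx)),x0,y0)
th=np.radians(18.8);bx=np.array([np.cos(th),np.sin(th)]);by=np.array([-np.sin(th),np.cos(th)])
for nm,S in (("bar",b),("spare",R0[(R0[:,6]<80)&(R0[:,7]<90)&(R0[:,2]>.16)])):
    X=(S[:,:2]-[cx,cy])@np.c_[bx,by];print(nm,len(S),"board x",P(np.percentile(X[:,0],[1,50,99])),"y",P(np.percentile(X[:,1],[1,50,99])),"z",P(np.percentile(S[:,2],[1,50,99])))
    k=S[:,2]>np.percentile(S[:,2],98)-.012
    print("  top x",P(np.percentile(X[k,0],[1,50,99])),"y",P(np.percentile(X[k,1],[1,50,99])))
Y=q[(q[:,6]>200)&(q[:,6]<290)&(q[:,7]>95)&(q[:,7]<140)&(q[:,2]>.13)&(q[:,3]>1.8*q[:,5])&(q[:,4]>1.5*q[:,5])]
X=(Y[:,:2]-[cx,cy])@np.c_[bx,by];k=Y[:,2]>.155
print("roll",P(np.percentile(X[k],[1,50,99],axis=0)),P(np.percentile(Y[:,2],[50,99,100])), np.degrees(0))
E
python3 fit.py
```

```text
pca yaw of bx -161.4688275479466
0.6428544521331787 0.1451818197965622 (0.0385604202747345, 0.33346959948539734) 18.600452423095703 0.19871787882122616
bar 411 [0.549, 0.02, 0.1488] [0.6508, 0.0592, 0.1721]
bar dir deg 18.321745 0.6023982 0.040184874
bar 411 board x [-0.1265, -0.0859, -0.0222] y [-0.0906, -0.0863, -0.0821] z [0.1492, 0.1525, 0.1711]
  top x [-0.1281, -0.1242, -0.1214] y [-0.0897, -0.0863, -0.0826]
spare 364 board x [-0.0182, -0.0044, 0.0085] y [0.0879, 0.0912, 0.0966] z [0.2584, 0.2628, 0.265]
  top x [-0.0182, -0.0044, 0.0085] y [0.0879, 0.0912, 0.0966]
roll [[-0.0797, -0.1181], [-0.0674, -0.0868], [-0.056, -0.0548]] [0.16, 0.1673, 0.1689] 0.0
```

```bash
python3 -m inch '[[[0.018,-0.045,0.01],[0,0,0.045],0.7],[[0.018,-0.045,0.02],[0,0,0],0.7],[[0.018,-0.045,0.02],[0,0,0],0.7],[[0.018,-0.045,0.02],[0,0,0],0.7],[[0.007,-0.0155,0.025],[0,0,0],0.7],[[0,0,0],[0,0,0],0.7],[[0,0,0],[0,0,0],0.7]]'; cat > sp.py <<'E'
from h import *
import sys
p=manip.camera_params("wrist");im,d=manip.grab_frame("wrist");s=st()
cv2.imwrite(f"pics/{sys.argv[1]}.png",im[:,:,::-1])
q=np.array([np.r_[world("w",p,u,v,d[v,u]),im[v,u],u,v] for v in range(384) for u in range(512) if d[v,u]>0]);np.save(sys.argv[1]+"_p.npy",q)
Rt=rot(s);print(s["time"],P(s["tool_pos"]),"yaw",np.degrees(np.arctan2(Rt.as_matrix()[1,0],Rt.as_matrix()[0,0])))
R0=q[(q[:,3]>1.9*q[:,4])&(q[:,3]>1.9*q[:,5])&(q[:,3]>80)&(q[:,2]>float(sys.argv[2]))&(q[:,0]>.5)]
L=Rt.inv().apply(R0[:,:3]-s["tool_pos"])
print(len(R0),"tool frame 2/50/98%:\n",np.percentile(L,[2,50,98],axis=0).round(4),P(R0[:,6:].min(0)),P(R0[:,6:].max(0)), P(np.median(R0[:,:3],0)))
E
python3 sp.py w2 .245
```

```text
time: 3.85
tool_pos: [0.5986, 0.2203, 0.3685]
tool_rot: [0.0, 0.987, 0.16, -0.001]
contact_force: [-0.2, -0.1, 1.0]
gripper_width: 0.699
grasp_force: 0.0
3.9 [0.5991, 0.2198, 0.3701] yaw 18.3719281921647
458 tool frame 2/50/98%:
 [[ 0.001  -0.0125  0.1054]
 [ 0.0148 -0.0082  0.1072]
 [ 0.0262 -0.0041  0.1101]] [237.0, 158.0] [250.0, 196.0] [0.6105, 0.2322, 0.2629]
```

```bash
python3 -m inch '[[[0.004,-0.0083,0.03],[0,0,0],0.6],[[0,0,0.04],[0,0,0],0.6],[[0,0,0.034],[0,0,0],0.5],[[0,0,0],[0,0,0],0.4],[[0,0,0],[0,0,0],0.1],[[0,0,0],[0,0,0],0.05],[[0,0,0],[0,0,0],0.05],[[0,0,0],[0,0,0],0.05]]'
```

```text
time: 4.7
tool_pos: [0.6014, 0.2298, 0.2691]
tool_rot: [0.0, 0.987, 0.16, 0.003]
contact_force: [0.8, -1.9, 5.8]
gripper_width: 0.09
grasp_force: 59.3
```

```bash
python3 -m inch '[[[-0.011,0,0.0006],[0,0,0],0.05],[[-0.0109,0,0.0016],[0,0,0],0.05],[[-0.0106,0,0.0027],[0,0,0],0.05],[[-0.0103,0,0.0038],[0,0,0],0.05]]'
```

```text
time: 5.1
tool_pos: [0.5615, 0.2165, 0.2617]
tool_rot: [0.0, 0.987, 0.16, 0.005]
contact_force: [2.1, -2.6, 8.8]
gripper_width: 0.093
grasp_force: 61.3
```

```bash
python3 -m inch '[[[-0.0099,0,0.0048],[0,0,0],0.05],[[-0.0094,0,0.0057],[0,0,0],0.05],[[-0.0088,0,0.0067],[0,0,0],0.05],[[-0.008,0,0.0075],[0,0,0],0.05],[[-0.0073,0,0.0082],[0,0,0],0.05],[[-0.0064,0,0.009],[0,0,0],0.05]]'
```

```text
time: 5.7
tool_pos: [0.5131, 0.2002, 0.2193]
tool_rot: [0.001, 0.987, 0.16, 0.003]
contact_force: [-7.4, -5.3, 11.2]
gripper_width: 0.096
grasp_force: 78.8
```

```bash
python3 -m inch '[[[-0.007,0,0.0085],[0,0,0],0.05],[[-0.0055,0,0.0092],[0,0,0],0.05],[[-0.004,0,0.0103],[0,0,0],0.05],[[-0.0024,0,0.0107],[0,0,0],0.05]]'
```

```text
time: 6.1
tool_pos: [0.4962, 0.1946, 0.1781]
tool_rot: [0.0, 0.987, 0.16, 0.004]
contact_force: [4.4, -4.2, 1.4]
gripper_width: 0.094
grasp_force: 78.2
```

```bash
python3 -m inch '[[[-0.001,0,0.007],[0,0,0],0.05],[[-0.0003,0,0.005],[0,0,0],0.05],[[0,0,0.003],[0,0,0],0.05]]'; python3 -m inch '[[[0,0,0.002],[0,0,0],0.05],[[0,0,0],[0,0,0],0.05]]'
```

```text
time: 6.4
tool_pos: [0.4938, 0.1939, 0.1611]
tool_rot: [0.001, 0.987, 0.16, 0.001]
contact_force: [3.0, -3.9, 3.0]
gripper_width: 0.092
grasp_force: 78.5
time: 6.6
tool_pos: [0.4938, 0.1939, 0.159]
tool_rot: [0.001, 0.987, 0.16, 0.001]
contact_force: [5.1, -4.5, 1.9]
gripper_width: 0.095
grasp_force: 78.3
```

```bash
python3 -m inch '[[[0,0,0.001],[0,0,0],0.05],[[0,0,0],[0,0,0],0.05]]'; python3 -m inch '[[[0,0,0.001],[0,0,0],0.05],[[0,0,0],[0,0,0],0.05]]';python3 -m inch '[[[0,0,0.0008],[0,0,0],0.05],[[0,0,0],[0,0,0],0.05]]'
```

```text
time: 6.8
tool_pos: [0.4938, 0.1939, 0.1584]
tool_rot: [0.001, 0.987, 0.16, 0.001]
contact_force: [4.1, -4.5, 3.4]
gripper_width: 0.093
grasp_force: 78.4
time: 7.0
tool_pos: [0.4937, 0.1939, 0.1576]
tool_rot: [0.001, 0.987, 0.16, 0.001]
contact_force: [2.2, -5.0, 5.2]
gripper_width: 0.097
grasp_force: 78.5
time: 7.2
tool_pos: [0.4938, 0.1939, 0.1569]
tool_rot: [0.001, 0.987, 0.16, 0.001]
contact_force: [3.4, -5.2, 4.4]
gripper_width: 0.097
grasp_force: 78.6
```

```bash
python3 -m inch '[[[0,0,0.001],[0,0,0],0.05],[[0,0,0],[0,0,0],0.05]]'; python3 -m inch '[[[0,0,0.001],[0,0,0],0.05],[[0,0,0],[0,0,0],0.05]]'
```

```text
time: 7.4
tool_pos: [0.4938, 0.1939, 0.1559]
tool_rot: [0.001, 0.987, 0.16, 0.001]
contact_force: [3.1, -5.2, 4.2]
gripper_width: 0.095
grasp_force: 78.6
time: 7.6
tool_pos: [0.4938, 0.1939, 0.1553]
tool_rot: [0.001, 0.987, 0.16, 0.001]
contact_force: [2.2, -4.9, 6.7]
gripper_width: 0.096
grasp_force: 78.8
```

```bash
python3 -m inch '[[[0,0,0.001],[0,0,0],0.05],[[0,0,0],[0,0,0],0.05]]'; python3 -m inch '[[[0,0,0.001],[0,0,0],0.05],[[0,0,0],[0,0,0],0.05]]'
```

```text
time: 7.8
tool_pos: [0.4938, 0.1939, 0.1546]
tool_rot: [0.001, 0.987, 0.16, 0.001]
contact_force: [-0.8, -5.4, 8.0]
gripper_width: 0.093
grasp_force: 79.0
time: 8.0
tool_pos: [0.4938, 0.1939, 0.1544]
tool_rot: [0.001, 0.987, 0.16, 0.001]
contact_force: [-2.7, -6.3, 11.5]
gripper_width: 0.091
grasp_force: 79.5
```

```bash
python3 -m inch '[[[0,0,-0.0005],[0,0,0],0.5],[[0,0,0],[0,0,0],0.5],[[0,0,0],[0,0,0],0.5],[[0,0,-0.02],[0,0,0],0.5],[[0,0,-0.04],[0,0,0],0.5],[[0,0,-0.045],[0,0,0],0.5],[[0,0.02,-0.045],[0,0,0],0.45],[[0.014,0.045,0],[0,0,0],0.45]]'; python3 - <<'E'
from h import *
print(P(st()["joint_pos"]))
E
```

```text
time: 8.8
tool_pos: [0.5283, 0.1391, 0.3109]
tool_rot: [-0.001, 0.987, 0.163, 0.006]
contact_force: [1.3, 0.2, 1.2]
gripper_width: 0.449
grasp_force: 0.0
[0.1204, -0.1706, 1.7367, 0.0017, 1.563, 1.3642]
```

```bash
python3 -m inch '[[[0.015,0.04,0],[0,0,-0.14],0.45],[[0.021,0.037,0],[0,0,-0.14],0.45],[[0.028,0.03,0],[0,0,-0.14],0.45],[[0,0,0],[0,0,-0.145],0.45],[[0,0,0],[0,0,-0.145],0.45],[[0,0,0],[0,0,-0.145],0.45],[[0,0,0],[0,0,-0.145],0.45],[[0,0,0],[0,0,-0.145],0.45]]';python3 -m inch '[[[0,0,0],[0,0,-0.145],0.45],[[0,0,0],[0,0,-0.145],0.45],[[0,0,0],[0,0,-0.14],0.45],[[0,0,0],[0,0,0],0.45],[[0,0,0],[0,0,0],0.45]]'; python3 sp.py w3 .13; python3 - <<'E'
from h import *
s=st();q=np.load("w3_p.npy")
q=q[(q[:,2]>.13)&(q[:,3]>1.8*q[:,5])&(q[:,4]>1.5*q[:,5])&(q[:,2]<.18)&(q[:,0]>.5)&(q[:,0]<.7)&(q[:,1]<.12)]
L=rot(s).inv().apply(q[:,:3]-s["tool_pos"]);print(len(q),np.percentile(L,[2,50,98],axis=0).round(4),P(q[:,6:].min(0)),P(q[:,6:].max(0)))
k=q[:,2]>np.percentile(q[:,2],99)-.006;print("top",np.percentile(L[k],[2,50,98],axis=0).round(4))
print(manip.look_for("wrist","tape_roll"), rot(s).as_matrix().round(3).tolist(),P(s["joint_pos"]))
E
```

```text
time: 9.6
tool_pos: [0.6283, 0.0716, 0.3011]
tool_rot: [-0.001, 0.741, 0.672, -0.001]
contact_force: [-0.1, 0.1, 0.1]
gripper_width: 0.451
grasp_force: 0.0
time: 10.1
tool_pos: [0.6285, 0.0714, 0.3016]
tool_rot: [-0.001, 0.584, 0.812, -0.0]
contact_force: [-1.0, -0.2, 0.7]
gripper_width: 0.449
grasp_force: 0.0
10.15 [0.6285, 0.0714, 0.3018] yaw 108.55054697567118
1140 tool frame 2/50/98%:
 [[-0.0255 -0.0897  0.1313]
 [-0.02   -0.0524  0.1499]
 [-0.0166  0.0147  0.1548]] [139.0, 196.0] [336.0, 266.0] [0.5852, 0.0358, 0.152]
3695 [[-0.0597 -0.0554  0.1299]
 [-0.0054 -0.028   0.1417]
 [ 0.0279  0.0385  0.1688]] [141.0, 135.0] [309.0, 263.0]
top [[-0.0197 -0.0865  0.1225]
 [ 0.0191  0.0383  0.1277]
 [ 0.0376  0.0386  0.1317]]
[{'point': [0.4133, -0.2508, 0.026], 'score': 0.88}, {'point': [0.6045, 0.0523, 0.1589], 'score': 0.77}] [[-0.318, 0.948, -0.001], [0.948, 0.318, 0.0], [0.001, -0.001, -1.0]] [-0.0046, 0.0483, 1.542, 0.0003, 1.5525, -0.3283]
```

View pics/w3.png

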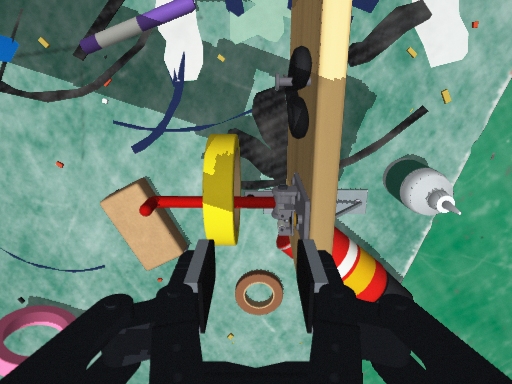

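The yellow roll is at (222,190) with its bar along row 203. The pink ring at (30,350) is the look-alike and stays untouched. Next I'll measure the roll in the tool frame.

```bash
python3 - <<'E'
from h import *
s=st();q=np.load("w3_p.npy")
q=q[(q[:,6]>195)&(q[:,6]<246)&(q[:,7]>130)&(q[:,7]<248)&(q[:,2]>.135)&(q[:,3]>1.8*q[:,5])&(q[:,4]>1.5*q[:,5])]
L=rot(s).inv().apply(q[:,:3]-s["tool_pos"])
for t in np.arange(-.06,.03,.01):
    k=abs(L[:,0]-t)<.005
    if k.sum()>5: print(round(t,3),k.sum(),np.percentile(L[k,1],[3,50,97]).round(4),np.percentile(L[k,2],[3]).round(4))
E
```

```text
-0.06 95 [-0.0359 -0.0264 -0.0182] [0.148]
-0.05 198 [-0.0408 -0.0287 -0.0182] [0.141]
-0.04 275 [-0.0414 -0.0295 -0.0184] [0.1373]
-0.03 331 [-0.0415 -0.0297 -0.0185] [0.1354]
-0.02 396 [-0.0446 -0.0298 -0.0164] [0.1348]
-0.01 401 [-0.0416 -0.0295 -0.0185] [0.1355]
0.0 424 [-0.0414 -0.0297 -0.0185] [0.1381]
0.01 472 [-0.0412 -0.0293 -0.0182] [0.1422]
0.02 467 [-0.0411 -0.0296 -0.0182] [0.1513]
```

```bash
python3 -m inch '[[[-0.01,-0.0298,0.015],[0,0,0],0.45],[[-0.01,0,0.035],[0,0,0],0.45],[[0,0,0.04],[0,0,0],0.45],[[0,0,0.02],[0,0,0],0.45],[[0,0,0.01],[0,0,0],0.45],[[0,0,0],[0,0,0],0.42]]'
```

```text
time: 10.8
tool_pos: [0.6062, 0.0428, 0.1809]
tool_rot: [-0.001, 0.583, 0.812, -0.001]
contact_force: [0.1, 0.5, -0.5]
gripper_width: 0.422
grasp_force: 0.0
```

```bash
python3 -m inch '[[[0,0,0],[0,0,0],0.2],[[0,0,0],[0,0,0],0.15],[[0,0,0],[0,0,0],0.15],[[0,0,0],[0,0,0],0.15],[[0,0,-0.003],[0,0,0],0.15],[[0,0,-0.01],[0,0,0],0.15],[[0,0,0],[0,0,0],0.15]]'
```

```text
time: 11.5
tool_pos: [0.6078, 0.0427, 0.1975]
tool_rot: [0.001, 0.583, 0.812, 0.001]
contact_force: [0.5, -0.0, 0.5]
gripper_width: 0.257
grasp_force: 59.8
```

```bash
python3 -m inch '[[[0,0,-0.01],[0,0,0],0.15],[[0,0,-0.014],[0,0,0],0.15],[[0,-0.005,-0.003],[0,0,0],0.15],[[0,0,0],[0,0,0],0.15]]'; python3 - <<'E'
from h import *
im,d=manip.grab_frame("wrist");cv2.imwrite("pics/w4.png",im[:,:,::-1])
a,_=manip.grab_frame("scene");a=cv2.resize(a[150:280,150:340],(570,390));cv2.imwrite("pics/s4.png",np.hstack([cv2.resize(im,(400,300)),cv2.resize(a,(400,300))])[:,:,::-1])
E
```

```text
time: 11.9
tool_pos: [0.6025, 0.0409, 0.2242]
tool_rot: [0.001, 0.583, 0.812, 0.001]
contact_force: [0.2, 0.4, -1.8]
gripper_width: 0.259
grasp_force: 59.8
```

View pics/s4.png

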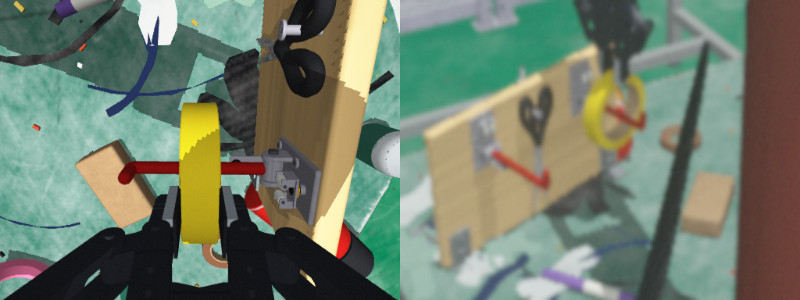

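The roll is held and lifted clear, and the spare bar is down. I'll draw the roll off and carry it across.

```bash
python3 -m inch '[[[0,-0.01,0],[0,0,0],0.15],[[0,-0.02,0],[0,0,0],0.15],[[0,-0.025,0],[0,0,0],0.15],[[0,-0.025,0],[0,0,0],0.15],[[0,-0.01,0],[0,0,0],0.15],[[0.01,0,0],[0,0,0],0.15],[[0.02,0,0],[0,0,0],0.15],[[0.03,0,0],[0,0,0],0.15]]'; python3 -m inch '[[[0.03,0,0],[0,0,0],0.15],[[0.03,0,0],[0,0,0],0.15],[[0.03,0,0],[0,0,0],0.15],[[0.02,0,0],[0,0,0],0.15],[[0.009,0,0],[0,0,0],0.15],[[0,0,0],[0,0,0],0.15],[[0,0,0],[0,0,0],0.15]]'; python3 sp.py w5 .13; python3 - <<'E'
from h import *
s=st();q=np.load("w5_p.npy")
q=q[(q[:,2]>.135)&(q[:,3]>1.8*q[:,5])&(q[:,4]>1.5*q[:,5])&(q[:,2]<.23)]
L=rot(s).inv().apply(q[:,:3]-s["tool_pos"]);k=(abs(L[:,0])<.08)&(abs(L[:,1])<.03);L=L[k];print("roll",len(L),np.percentile(L,[2,50,98],axis=0).round(4))
im=cv2.imread("pics/w5.png");a,_=manip.grab_frame("scene")
cv2.imwrite("pics/s5.png",np.hstack([cv2.resize(im,(400,300)),cv2.resize(a[150:280,150:340],(400,300))[:,:,::-1]]))
E
```

```text
time: 12.8
tool_pos: [0.4981, 0.0696, 0.2226]
tool_rot: [0.0, 0.584, 0.812, 0.0]
contact_force: [-0.5, 0.3, -1.3]
gripper_width: 0.255
grasp_force: 59.8
time: 13.5
tool_pos: [0.4599, 0.1817, 0.2225]
tool_rot: [0.0, 0.583, 0.813, -0.0]
contact_force: [0.2, 0.0, -1.1]
gripper_width: 0.256
grasp_force: 59.8
13.55 [0.46, 0.1814, 0.2225] yaw 108.64454297722442
2616 tool frame 2/50/98%:
 [[-0.0034  0.0453  0.0686]
 [ 0.0022  0.0935  0.0707]
 [ 0.0054  0.1385  0.0755]] [327.0, 206.0] [493.0, 223.0] [0.5483, 0.213, 0.1517]
roll 9076 [[-0.0307 -0.011   0.0174]
 [ 0.0192  0.0005  0.0237]
 [ 0.0504  0.0115  0.0624]]
```

View pics/s5.png

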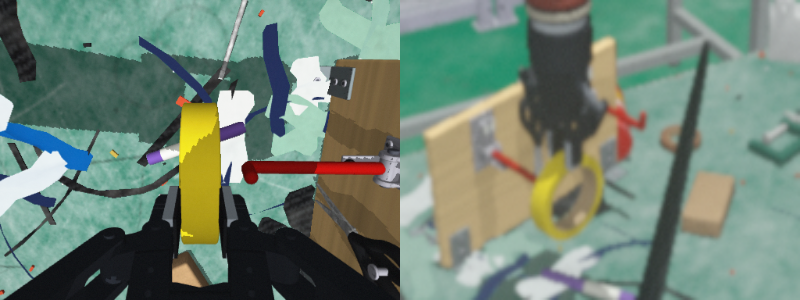

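```bash
python3 -m inch '[[[0.002,0.01,0],[0,0,0],0.15],[[0,0.02,0],[0,0,0],0.15],[[0,0.025,0],[0,0,0],0.15],[[0,0.02,0],[0,0,0],0.15],[[0,0.012,0],[0,0,0],0.15],[[0,0,0.01],[0,0,0],0.15],[[0,0,0.015],[0,0,0],0.15],[[0,0,0.006],[0,0,0],0.15]]'; python3 -m inch '[[[0,0,0.003],[0,0,0],0.15],[[0,0,0],[0,0,0],0.15]]'; python3 -m inch '[[[0,0,0.002],[0,0,0],0.15],[[0,0,0],[0,0,0],0.15]]'
```

```text
time: 14.4
tool_pos: [0.5395, 0.211, 0.1882]
tool_rot: [-0.002, 0.583, 0.812, -0.002]
contact_force: [0.4, -0.2, -1.6]
gripper_width: 0.26
grasp_force: 59.8
time: 14.6
tool_pos: [0.5405, 0.2114, 0.1875]
tool_rot: [-0.001, 0.583, 0.812, -0.001]
contact_force: [0.2, 0.5, -1.4]
gripper_width: 0.254
grasp_force: 59.8
time: 14.8
tool_pos: [0.5415, 0.2117, 0.1869]
tool_rot: [0.0, 0.583, 0.812, 0.0]
contact_force: [0.2, 0.6, -0.5]
gripper_width: 0.258
grasp_force: 59.8
```

```bash
python3 -m inch '[[[0,0,0.0015],[0,0,0],0.15],[[0,0,0],[0,0,0],0.15]]'; python3 -m inch '[[[0,0,0],[0,0,0],0.35],[[0,0,0],[0,0,0],0.4],[[0,0,0],[0,0,0],0.4],[[0,0,0],[0,0,0],0.4],[[0,0,-0.01],[0,0,0],0.4],[[0,0,-0.03],[0,0,0],0.4],[[0,0,-0.045],[0,0,0],0.4],[[0,0,-0.03],[0,0,0],0.4]]'; python3 sp.py w6 .13; python3 - <<'E'
from h import *
s=st();q=np.load("w6_p.npy")
q=q[(q[:,2]>.135)&(q[:,3]>1.8*q[:,5])&(q[:,4]>1.5*q[:,5])&(q[:,2]<.19)]
L=rot(s).inv().apply(q[:,:3]-s["tool_pos"]);k=(abs(L[:,0])<.08)&(abs(L[:,1])<.03);L=L[k];print("roll",len(L),np.percentile(L,[2,50,98],axis=0).round(4))
im=cv2.imread("pics/w6.png");a,_=manip.grab_frame("scene")
cv2.imwrite("pics/s6.png",np.hstack([cv2.resize(im,(400,300)),cv2.resize(a[150:280,150:340],(400,300))[:,:,::-1]]))
E
```

```text
time: 15.0
tool_pos: [0.5414, 0.2116, 0.1851]
tool_rot: [0.0, 0.583, 0.812, 0.0]
contact_force: [-0.5, -0.1, -1.9]
gripper_width: 0.256
grasp_force: 59.8
time: 15.8
tool_pos: [0.542, 0.2118, 0.3041]
tool_rot: [0.001, 0.583, 0.813, 0.001]
contact_force: [0.9, 0.5, 0.7]
gripper_width: 0.401
grasp_force: 0.0
15.85 [0.5439, 0.2123, 0.3102] yaw 108.68226364559152
1879 tool frame 2/50/98%:
 [[-0.1835 -0.0484  0.1567]
 [-0.0054  0.0041  0.1587]
 [ 0.0029  0.0468  0.1628]] [200.0, 173.0] [369.0, 374.0] [0.5765, 0.195, 0.1515]
roll 3189 [[-0.0403 -0.0161  0.1438]
 [ 0.0089 -0.0043  0.1496]
 [ 0.0445  0.0075  0.1722]]
```

View pics/s6.png

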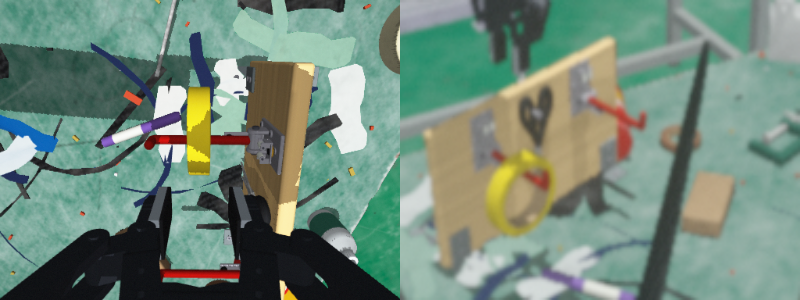

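The roll hangs on the lowered spare hook. I'll turn back and go to the emptied hook's end.

```bash
python3 -m inch '[[[-0.045,-0.012,0],[0,0,0],0.5],[[-0.045,-0.013,0],[0,0,0],0.5],[[-0.045,-0.013,0],[0,0,0],0.5],[[-0.046,-0.013,0],[0,0,0.14],0.5],[[0,0,0],[0,0,0.145],0.5],[[0,0,0],[0,0,0.145],0.5],[[0,0,0],[0,0,0.145],0.5],[[0,0,0],[0,0,0.145],0.5]]'; python3 -m inch '[[[0,0,0],[0,0,0.145],0.5],[[0,0,0],[0,0,0.145],0.5],[[0,0,0],[0,0,0.145],0.5],[[0,0,0],[0,0,0.145],0.5],[[0,0,0],[0,0,0.145],0.5],[[0,0,0],[0,0,0.125],0.5],[[0,0,0],[0,0,0],0.5],[[0,0,0],[0,0,0],0.5]]'; python3 sp.py w7 .14; python3 - <<'E'
from h import *
s=st();q=np.load("w7_p.npy")
R0=q[(q[:,3]>1.9*q[:,4])&(q[:,3]>1.9*q[:,5])&(q[:,3]>80)&(q[:,2]>.14)&(q[:,0]>.5)&(q[:,1]<.1)]
L=rot(s).inv().apply(R0[:,:3]-s["tool_pos"]);k=abs(L[:,1])<.03;L=L[k]
print(np.percentile(L,[1,50,99],axis=0).round(4)); k=L[:,2]<np.percentile(L[:,2],1)+.008;print("nose",k.sum(),np.percentile(L[k],[1,50,99],axis=0).round(4)); print(P(s["joint_pos"]))
E
```

```text
time: 16.7
tool_pos: [0.5508, 0.0235, 0.2998]
tool_rot: [-0.0, 0.834, 0.552, -0.0]
contact_force: [1.3, -0.4, 0.2]
gripper_width: 0.501
grasp_force: 0.0
time: 17.5
tool_pos: [0.551, 0.0238, 0.2999]
tool_rot: [-0.0, 0.986, 0.164, -0.0]
contact_force: [-0.1, 0.2, 0.3]
gripper_width: 0.502
grasp_force: 0.0
17.55 [0.551, 0.0238, 0.2999] yaw 18.848887463074696
2952 tool frame 2/50/98%:
 [[ 0.0022 -0.181   0.1306]
 [ 0.0662 -0.0018  0.1478]
 [ 0.1039  0.0056  0.1512]] [2.0, 0.0] [379.0, 190.0] [0.5813, 0.0531, 0.1521]
[[-0.001  -0.0031  0.1293]
 [ 0.0571  0.0013  0.1477]
 [ 0.1038  0.0063  0.1507]]
nose 107 [[-0.003  -0.0025  0.1285]
 [ 0.0017  0.0013  0.1302]
 [ 0.0053  0.0052  0.1331]]
[-0.0917, -0.1453, 1.7322, 0.0, 1.5549, 1.1501]
```

```bash
python3 -m inch '[[[0.0013,0.0013,0.04],[0,0,0],0.5],[[0,0,0.045],[0,0,0],0.5],[[0,0,0.035],[0,0,0],0.5],[[0,0,0.024],[0,0,0],0.4],[[0,0,0],[0,0,0],0.3]]'; python3 -m inch '[[[0,0,0],[0,0,0],0.05],[[0,0,0],[0,0,0],0.05],[[0,0,0],[0,0,0],0.05],[[0,0,0],[0,0,0],0.05]]'
```

```text
time: 18.05
tool_pos: [0.5497, 0.0233, 0.1512]
tool_rot: [-0.001, 0.987, 0.163, -0.004]
contact_force: [-0.8, -0.7, -0.7]
gripper_width: 0.304
grasp_force: 0.0
time: 18.45
tool_pos: [0.5529, 0.0234, 0.1572]
tool_rot: [-0.0, 0.987, 0.163, 0.001]
contact_force: [-3.6, 2.1, 0.6]
gripper_width: 0.101
grasp_force: 58.6
```

```bash
python3 -m inch '[[[0.0003,0,-0.0088],[0,0,0],0.05],[[0.0013,0,-0.0109],[0,0,0],0.05],[[0.0024,0,-0.0107],[0,0,0],0.05],[[0.0035,0,-0.0105],[0,0,0],0.05],[[0.0045,0,-0.01],[0,0,0],0.05]]'; python3 -m inch '[[[0.0054,0,-0.0095],[0,0,0],0.05],[[0.0064,0,-0.009],[0,0,0],0.05],[[0.0073,0,-0.0082],[0,0,0],0.05]]'
```

```text
time: 18.95
tool_pos: [0.5642, 0.0271, 0.2077]
tool_rot: [-0.0, 0.987, 0.163, -0.0]
contact_force: [2.1, 4.0, -6.9]
gripper_width: 0.1
grasp_force: 58.2
time: 19.25
tool_pos: [0.5821, 0.0331, 0.234]
tool_rot: [-0.0, 0.987, 0.163, -0.001]
contact_force: [-1.3, 3.5, -4.8]
gripper_width: 0.096
grasp_force: 58.3
```

```bash
python3 -m inch '[[[0.008,0,-0.0075],[0,0,0],0.05],[[0.0088,0,-0.0067],[0,0,0],0.05],[[0.0094,0,-0.0057],[0,0,0],0.05]]'; python3 -m inch '[[[0.0099,0,-0.0048],[0,0,0],0.05],[[0.0103,0,-0.0038],[0,0,0],0.05],[[0,0,0],[0,0,0],0.05],[[0,0,0],[0,0,0],0.05]]'
```

```text
time: 19.55
tool_pos: [0.6075, 0.0416, 0.2539]
tool_rot: [0.0, 0.987, 0.163, -0.0]
contact_force: [-3.6, 2.6, -5.7]
gripper_width: 0.097
grasp_force: 58.3
time: 19.95
tool_pos: [0.627, 0.0482, 0.2625]
tool_rot: [-0.0, 0.987, 0.163, 0.001]
contact_force: [0.1, 3.8, -3.6]
gripper_width: 0.096
grasp_force: 59.3
```

```bash
for i in 1; do python3 -m inch '[[[0.004,0,-0.0011],[0,0,0],0.05],[[0,0,0],[0,0,0],0.05]]'; done; python3 -m inch '[[[0.004,0,-0.001],[0,0,0],0.05],[[0,0,0],[0,0,0],0.05]]'; python3 -m inch '[[[0.003,0,-0.0006],[0,0,0],0.05],[[0,0,0],[0,0,0],0.05]]'
```

```text
time: 20.15
tool_pos: [0.6298, 0.0491, 0.2633]
tool_rot: [0.0, 0.987, 0.163, -0.0]
contact_force: [-2.4, 3.1, -2.6]
gripper_width: 0.094
grasp_force: 59.2
time: 20.35
tool_pos: [0.6337, 0.0504, 0.2643]
tool_rot: [0.0, 0.987, 0.163, -0.0]
contact_force: [-3.8, 2.4, -2.8]
gripper_width: 0.093
grasp_force: 59.2
time: 20.55
tool_pos: [0.6363, 0.0513, 0.2649]
tool_rot: [0.0, 0.987, 0.163, -0.0]
contact_force: [-4.9, 1.4, -1.2]
gripper_width: 0.088
grasp_force: 59.4
```

```bash
python3 -m inch '[[[0.003,0,-0.0005],[0,0,0],0.05],[[0,0,0],[0,0,0],0.05]]'; python3 -m inch '[[[0.003,0,-0.0004],[0,0,0],0.05],[[0,0,0],[0,0,0],0.05]]'; python3 -m inch '[[[0.003,0,-0.0004],[0,0,0],0.05],[[0,0,0],[0,0,0],0.05]]'
```

```text
time: 20.75
tool_pos: [0.6384, 0.052, 0.2653]
tool_rot: [0.0, 0.987, 0.163, -0.002]
contact_force: [-7.5, 1.7, -0.8]
gripper_width: 0.093
grasp_force: 59.5
time: 20.95
tool_pos: [0.6409, 0.0528, 0.2656]
tool_rot: [0.0, 0.987, 0.162, -0.002]
contact_force: [-8.3, 1.7, 0.4]
gripper_width: 0.093
grasp_force: 59.9
time: 21.15
tool_pos: [0.6438, 0.0538, 0.266]
tool_rot: [0.0, 0.987, 0.163, -0.002]
contact_force: [-7.7, 0.4, -0.1]
gripper_width: 0.094
grasp_force: 60.0
```

```bash
python3 -m inch '[[[0.003,0,-0.0003],[0,0,0],0.05],[[0,0,0],[0,0,0],0.05]]'; python3 -m inch '[[[0.003,0,-0.0002],[0,0,0],0.05],[[0,0,0],[0,0,0],0.05]]'; python3 -m inch '[[[0.002,0,-0.0001],[0,0,0],0.05],[[0,0,0],[0,0,0],0.05]]'
```

```text
time: 21.35
tool_pos: [0.6468, 0.0548, 0.2663]
tool_rot: [0.0, 0.987, 0.163, -0.002]
contact_force: [-7.7, 2.3, -1.0]
gripper_width: 0.094
grasp_force: 60.4
time: 21.55
tool_pos: [0.65, 0.0558, 0.2666]
tool_rot: [0.0, 0.987, 0.163, -0.001]
contact_force: [-6.7, 1.9, -0.1]
gripper_width: 0.094
grasp_force: 60.7
time: 21.75
tool_pos: [0.652, 0.0565, 0.2668]
tool_rot: [0.0, 0.987, 0.163, -0.001]
contact_force: [-5.9, 2.1, -0.5]
gripper_width: 0.097
grasp_force: 60.8
```

```bash
python3 -m inch '[[[0.002,0,-0.0001],[0,0,0],0.05],[[0,0,0],[0,0,0],0.05]]'; python3 -m inch '[[[0.002,0,0],[0,0,0],0.05],[[0,0,0],[0,0,0],0.05]]'
```

```text
time: 21.95
tool_pos: [0.6545, 0.0574, 0.2669]
tool_rot: [0.0, 0.987, 0.163, -0.0]
contact_force: [-3.8, 2.2, -2.3]
gripper_width: 0.096
grasp_force: 60.3
time: 22.15
tool_pos: [0.6569, 0.0582, 0.2671]
tool_rot: [0.0, 0.987, 0.163, 0.001]
contact_force: [-2.8, 3.4, -4.0]
gripper_width: 0.094
grasp_force: 60.5
```

```bash
python3 -m inch '[[[0.0015,0,0],[0,0,0],0.05],[[0,0,0],[0,0,0],0.05]]'
```

```text
time: 22.35
tool_pos: [0.6581, 0.0586, 0.267]
tool_rot: [0.0, 0.987, 0.163, 0.0]
contact_force: [-4.2, 1.6, 0.9]
gripper_width: 0.094
grasp_force: 61.0
```

```bash
python3 -m inch '[[[0.001,0,0],[0,0,0],0.05],[[0,0,0],[0,0,0],0.05]]'
```

```text
time: 22.55
tool_pos: [0.6587, 0.0588, 0.267]
tool_rot: [0.0, 0.987, 0.163, -0.0]
contact_force: [-3.3, 2.0, -0.4]
gripper_width: 0.101
grasp_force: 60.8
```

```bash
python3 -m inch '[[[0.001,0,0],[0,0,0],0.05],[[0,0,0],[0,0,0],0.05]]'
```

```text
time: 22.75
tool_pos: [0.6596, 0.0591, 0.2671]
tool_rot: [0.0, 0.987, 0.163, -0.0]
contact_force: [-5.6, 1.5, -2.8]
gripper_width: 0.094
grasp_force: 60.8
```

```bash
python3 -m inch '[[[0.001,0,0],[0,0,0],0.05],[[0,0,0],[0,0,0],0.05]]'
```

```text
time: 22.95
tool_pos: [0.6601, 0.0593, 0.267]
tool_rot: [0.0, 0.987, 0.163, -0.001]
contact_force: [-6.7, 0.9, 2.2]
gripper_width: 0.089
grasp_force: 61.0
```

```bash
python3 -m inch '[[[0.001,0,0],[0,0,0],0.05],[[0,0,0],[0,0,0],0.05]]'
```

```text
time: 23.15
tool_pos: [0.6608, 0.0595, 0.267]
tool_rot: [0.0, 0.987, 0.163, -0.001]
contact_force: [-7.4, 0.8, 2.3]
gripper_width: 0.092
grasp_force: 61.2
```

```bash
python3 -m inch '[[[0.001,0,0],[0,0,0],0.05],[[0,0,0],[0,0,0],0.05]]'; python3 -m inch '[[[0.001,0,0],[0,0,0],0.05],[[0,0,0],[0,0,0],0.05]]'
```

```text
time: 23.35
tool_pos: [0.6614, 0.0597, 0.2669]
tool_rot: [0.0, 0.987, 0.163, -0.002]
contact_force: [-9.4, 0.0, 1.4]
gripper_width: 0.096
grasp_force: 61.4
time: 23.55
tool_pos: [0.6619, 0.0599, 0.267]
tool_rot: [0.0, 0.987, 0.163, -0.003]
contact_force: [-12.0, -0.1, 2.2]
gripper_width: 0.094
grasp_force: 61.5
```

```bash
python3 -m inch '[[[0.001,0,0],[0,0,0],0.05],[[0,0,0],[0,0,0],0.05]]'
```

```text
time: 23.75
tool_pos: [0.6627, 0.0602, 0.2669]
tool_rot: [0.0, 0.987, 0.163, -0.003]
contact_force: [-12.6, -1.0, 4.3]
gripper_width: 0.097
grasp_force: 62.0
```

```bash
python3 -m inch '[[[0,0,0],[0,0,0],0.5],[[0,0,0],[0,0,0],0.5],[[0,0,0],[0,0,0],0.5],[[0,0,-0.02],[0,0,0],0.5],[[0,0,-0.035],[0,0,0],0.5],[[0,0,-0.035],[0,0,0],0.5],[[-0.002,0,0],[0,0,0],0.5],[[0,0,0],[0,0,0],0.5]]'; python3 sp.py w8 .245; python3 - <<'E'
from h import *
im=cv2.imread("pics/w8.png");a,_=manip.grab_frame("scene")
cv2.imwrite("pics/s8.png",np.hstack([cv2.resize(im,(400,300)),cv2.resize(a[150:280,150:340],(400,300))[:,:,::-1]]))
E
```

```text
time: 24.55
tool_pos: [0.6634, 0.0601, 0.359]
tool_rot: [0.001, 0.987, 0.163, 0.002]
contact_force: [0.4, -0.0, -0.8]
gripper_width: 0.502
grasp_force: 0.0
24.6 [0.6628, 0.0601, 0.3568] yaw 18.71729170335819
497 tool frame 2/50/98%:
 [[-0.0126 -0.0045  0.0918]
 [ 0.0014  0.0002  0.0937]
 [ 0.0131  0.0043  0.0971]] [248.0, 183.0] [261.0, 221.0] [0.6643, 0.0605, 0.2631]
```

View pics/s8.png

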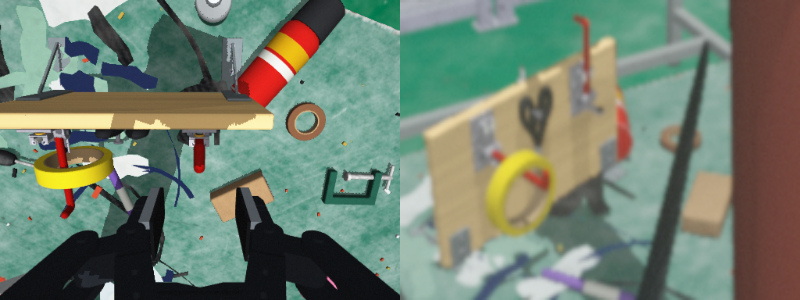

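```bash
python3 -m inch '[[[-0.04,0,0],[0,0,0],0],[[0,0,0],[0,0,0],0],[[0,0,0.035],[0,0,0],0],[[0,0,0.04],[0,0,0],0],[[0,0,0.018],[0,0,0],0],[[0,0,0],[0,0,0],0]]'; python3 -m inch '[[[0.006,0,0],[0,0,0],0],[[0.003,0,0],[0,0,0],0],[[0,0,0],[0,0,0],0]]'; python3 -m inch '[[[0.003,0,0],[0,0,0],0],[[0,0,0],[0,0,0],0]]'
```

```text
time: 25.25
tool_pos: [0.6228, 0.0475, 0.2588]
tool_rot: [-0.001, 0.987, 0.163, -0.004]
contact_force: [0.6, -0.2, -0.7]
gripper_width: -0.002
grasp_force: 0.0
time: 25.55
tool_pos: [0.6348, 0.0504, 0.2664]
tool_rot: [0.0, 0.987, 0.163, 0.002]
contact_force: [0.1, 0.2, 0.8]
gripper_width: -0.005
grasp_force: 0.0
time: 25.75
tool_pos: [0.6367, 0.0513, 0.2647]
tool_rot: [0.0, 0.987, 0.163, 0.001]
contact_force: [-0.5, -0.4, 0.5]
gripper_width: 0.003
grasp_force: 0.0
```

```bash
python3 -m inch '[[[0.002,0,0],[0,0,0],0],[[0,0,0],[0,0,0],0]]'; python3 -m inch '[[[0.002,0,0],[0,0,0],0],[[0,0,0],[0,0,0],0]]'
```

```text
time: 25.95
tool_pos: [0.638, 0.0519, 0.2638]
tool_rot: [0.0, 0.987, 0.163, -0.0]
contact_force: [0.2, 0.3, 0.2]
gripper_width: 0.001
grasp_force: 0.2
time: 26.15
tool_pos: [0.6394, 0.0524, 0.2638]
tool_rot: [0.0, 0.987, 0.163, -0.001]
contact_force: [-3.7, -1.7, 1.5]
gripper_width: -0.001
grasp_force: 2.2
```

```bash
python3 -m inch '[[[0.002,0,0],[0,0,0],0],[[0,0,0],[0,0,0],0]]'
```

```text
time: 26.35
tool_pos: [0.6405, 0.0527, 0.2638]
tool_rot: [0.0, 0.987, 0.163, -0.002]
contact_force: [-7.6, -2.2, 3.6]
gripper_width: 0.001
grasp_force: 4.1
```

```bash
python3 -m inch '[[[0.002,0,0],[0,0,0],0],[[0,0,0],[0,0,0],0]]'
```

```text
time: 26.55
tool_pos: [0.6415, 0.053, 0.2639]
tool_rot: [0.0, 0.987, 0.163, -0.004]
contact_force: [-12.5, -4.4, 5.8]
gripper_width: -0.002
grasp_force: 6.2
```

The resistance rises steadily to 13 N with no further travel, so the bar is on its buffer. I'll back off and check once more.

```bash
python3 -m inch '[[[-0.006,0,0],[0,0,0],0],[[-0.03,0,0],[0,0,0],0],[[-0.02,0,-0.03],[0,0,0],0],[[0,0,-0.045],[0,0,0],0],[[0.02,0,-0.045],[0,0,0],0],[[0.02,0,-0.01],[0,0,0],0],[[0,0,0],[0,0,0],0]]'; python3 sp.py w9 .245; python3 - <<'E'
from h import *
im=cv2.imread("pics/w9.png");a,_=manip.grab_frame("scene")
cv2.imwrite("pics/s9.png",np.hstack([cv2.resize(im,(400,300)),cv2.resize(a[150:280,150:340],(400,300))[:,:,::-1]]))
E
```

```text
time: 27.25
tool_pos: [0.6305, 0.0492, 0.397]
tool_rot: [0.0, 0.987, 0.163, 0.003]
contact_force: [-1.1, -0.1, 0.3]
gripper_width: -0.0
grasp_force: 0.0
27.3 [0.6292, 0.0489, 0.3943] yaw 18.75691770966094
402 tool frame 2/50/98%:
 [[ 0.023  -0.0042  0.1293]
 [ 0.0361  0.0002  0.1312]
 [ 0.048   0.0047  0.1343]] [249.0, 124.0] [261.0, 159.0] [0.6637, 0.0604, 0.2631]
```

View pics/s9.png

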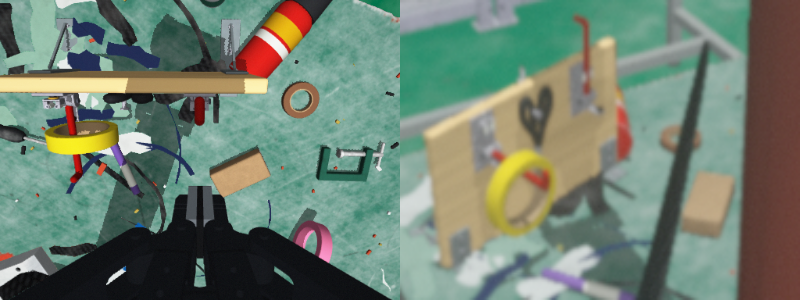

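The emptied hook stands unchanged at (200,110) in the wrist half of the picture, and the roll hangs still on the spare at (80,135). I'll hand the job in.

```bash
python3 -c "
from plant import manip
print(manip.job_done())"
```

```text
the job is handed in; nothing more can be done
None
```

The job is handed in at about 27 s with no verdict returned: the tape roll hangs on the lowered spare hook, the emptied hook is pressed home against its buffer (about 13 N, no further travel), and the arm is clear of everything.

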